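Hang the fastener caddy on the tool board

ROBOT

A 6-joint arm with a two-finger parallel gripper is mounted at the origin on the work surface. World frame = base frame: x ahead of the robot, y to its left, z up, the work surface at z = 0. Lengths are in m, angles in rad, forces in N, time in s.
With the tool pointing down it reaches from about 0.275 to 0.825 m from the base axis. Payload 4.9 kg.
Tool frame: the origin (TCP) lies on the centre line of the jaws, within the pads' length; the fingertips stand 14 mm ahead of it and the grasp point (between the pads) lies 5 mm behind it; z points along the fingers, y is the line along which they close (so a half turn about z gives the same grasp; the last joint's range is limited). The gripper opens to 85 mm and grips with 20 to 120 N. Pads are 22 mm wide; open, the fingers measure 114 mm over their backs; the gripper's body (76 mm by 85 mm) begins 54 mm behind the grasp point. The pads swing forward as they close: fully open they stand 13 mm farther back than shut.
Start: joints at [-1.401, 0.326, -0.193, 1.052, 0, 1.437], TCP at [0.165, -0.525, 0.245] pointing down, gripper open.
Joint ranges: [-2.65, 2.65], [-0.97, 1.79], [-1.3, 1.35], [-1.93, 2.1], [-1.47, 1.37], [-3.14, 3.14]. Speed limits (rad/s): [2.57, 2.57, 3.14, 3.14, 3.14, 3.14].

INTERFACE

Orientations are given as [roll, pitch, yaw] about the fixed x, y, z axes, in that order (R = Rz(yaw) Ry(pitch) Rx(roll)).
In Python, from workcell import bot gives the robot as it stands. The module is installed in compiled form; this text tells all that it offers.
- The arm moves only by the shell command python3 -m handwheel 'ROWS'. ROWS is JSON, a list of rows, each an object with "translation": the shift along the tool's x, y, z in m, a list of three; "turn": the turn, a rotation vector about the tool's x, y, z in degrees, a list of three; "grip": the opening, from 0 (shut) to 1 (fully open). A call has 1 to 20 rows; each row is the pose to reach, as a shift and turn from the pose commanded when the call began, along the tool's axes at that moment; what a row does not reach only later rows make up. A row lasts 1/8 s, in which the tool goes at most 62.5 mm and 10.7 degrees, less where a joint would pass 70% of its speed; a pose out of reach is approached as far as the arm can. A call with a gripper value outside its range is refused whole. The fingers move at their own pace and stop on an object; the grip force is fixed at half the most. Time passes only in rows, so rows that repeat a pose let the fingers close. It gives the time, the measured TCP pose, the force, the opening and the grip force at its end, in the units of the state.
- bot.get_state(): the state, without advancing time (a new reading comes with each control period).
- bot.grab_frame(name): name is "scene" or "top"; returns the picture (384x512x3 uint8, red, green, blue); there is no depth.
- bot.camera_info(name): a dict with "K" (3x3 intrinsics, pixels), "R" (3x3) and "t" (3): a world point X has camera coordinates R X + t. Camera axes: x right, y down, z forward; pixel columns grow to the right and rows downward; lengths in m; the calibration is good to about 2 mm. A picture is of the moment at which its call begins. camera_info takes no time and is no camera call.
- bot.sign_off(): hands the job in; it is judged then, once.
The state is a dict: "t": time; "joints": joint angles; "qvel": joint speeds; "joint_efforts": joint torques, N m; "position": TCP position; "tool_rot": TCP orientation; "force": force on the tool from outside, world axes, zero at the start; "wrist_torque": the same for the moment, N m; "width": finger opening in m; "grip_force": force on a finger pad.
Only numpy, scipy, OpenCV 4.12 (cv2) and the standard library are available. Lean on these libraries where they do the work, as an engineer would, in place of code of your own. Each camera call takes 0.05 s, during which the arm holds its last target. There are 200 camera calls.

TASK

Hang the metal fastener caddy on the bare screw of the tool board: pass the round part of the keyhole in its back plate over the screw's head, then pull it down until the screw sits at the top of the slot, and let go. Keep the caddy upright all the way so that the bolts do not spill, and leave the other things on the bench where they are.

Things in the scene. Friction and masses are not known exactly. Their poses are not given: they have to be found in the camera images.
- board: Dark upright tool board fixed on the bench: 300 mm wide (y), 230 mm high (z), 18 mm thick. Origin: centre of its underside. Its flat front face (its x = -9 mm) looks along its -x, to the robot's right. Two like pan-head screws stick out of the front, about 65 mm either side of the middle; a wrench hangs on one, the other is bare (which is which varies).
- screw_neck (a point): The bare screw: point on its axis, half-way along its neck, 5.5 mm out from the board's front face, 165 to 195 mm above the bench. Axes as the board's: the screw points along -x, level. Neck 10 mm in diameter, 11 mm long from board to head; head 22 mm in diameter, 6 mm thick, so the screw ends 17 mm from the board.
- screw: The whole bare screw, origin and axes the same as screw_neck.
- hung_wrench: The other screw, with a combination wrench hung on it flat to the board: fixed, not to be handled. Origin half-way along that screw's neck; about 45 mm wide, reaching 145 mm below the origin, no farther than 17 mm from the board.
- caddy: Bare-metal fastener tray, 0.3 to 0.6 kg, 110 mm long (x), 100 mm wide (y), walls 50 mm high, two compartments with bolts, a handle in the middle and a taller back plate (100 mm wide, 165 mm high, 5 mm thick) with a keyhole. Origin: centre of its underside; z up, +x to the back plate, whose rear face is at x = 55 mm. Starts standing on the bench; hung up, its axes are parallel to the board's.
- caddy_grip (a point): Centre of the caddy's upright handle, to be gripped: a plate 14 mm thick (along y), 50 mm long (along x), its top 18 mm above this point, standing free of the tray walls for 40 mm below its top. The point is at x = -18, z = 72 mm in the caddy; axes are the caddy's. The back plate's front face is 68 mm, its rear face 73 mm along +x from here.
- caddy_hole (a point): Centre of the wide, eight-sided lower part of the keyhole, half-way through the back plate: about 33 mm across; 70.5 mm along +x and 38 mm above caddy_grip. Its upper corners slope in to the slot.
- caddy_seat (a point): Where the middle of the screw's neck lies when the caddy is hung: in the slot, 30 mm straight above caddy_hole, half-way through the back plate. The slot above the hole is 14 mm wide; its closed top edge is 5 mm above this point. Hung, the caddy can shift 3 mm either way along the screw and 2 mm sideways.
- impact_gun: Pneumatic impact gun lying on its side, grey and black, about 160 mm long and 55 mm high; a bystander. Origin: centre of its underside.
- tub: White round lidded tub, 90 mm wide, 70 mm high; a bystander. Origin: centre of its underside.
- socket: Large steel socket standing on end, 40 mm wide, 65 mm high; a bystander. Origin: centre of its underside.
- ear_defenders: Pair of ear defenders lying down, about 155 mm wide, 70 mm high; a bystander. Origin: centre of its underside.
- oil_bottle: Grey oil bottle with a black cap, 76 mm wide, 190 mm high; a bystander. Origin: centre of its underside.
- brake_disc: Flat steel brake disc, 190 mm wide, 20 mm high; a bystander. Origin: centre of its underside.
Mind the look-alikes: they are no part of the job. Leave any green look-alike of the caddy alone.

How it is judged:
By the outcome, as a careful person would: the job done as asked, in the order asked, and still so for the second after the job is handed in, with the robot touching nothing.
It also fails if it takes over 45 s, if anything falls off the work surface, if the arm or the gripper's body presses on something with over 40 N, if the wrist force passes 120 N, or if a joint passes its speed limit or range.

## Working session

There is one attempt and no reset: what is moved stays moved. The work goes in short steps, Python scripts to look and compute and a shell command to move; the robot and the scene stay as the last step left them, time stands still between calls to the robot, and variables do not carry over. Pictures are saved under pics/ and viewed, at most 10 in all, crops included, and the job is handed in when it is done.

```bash
mkdir -p pics
cat > h.py <<'E'
import numpy as np, cv2
from workcell import bot
from scipy.spatial.transform import Rotation as Ro
def cam(n):
    c=bot.camera_info(n); return np.array(c["K"]),np.array(c["R"]),np.array(c["t"])
def ray(n,u,v):
    K,R,t=cam(n); d=R.T@np.linalg.solve(K,[u,v,1.]); return -R.T@t,d/np.linalg.norm(d)
def onplane(n,u,v,z):
    c,d=ray(n,u,v); return c+d*(z-c[2])/d[2]
def proj(n,X):
    K,R,t=cam(n); p=K@(R@np.array(X)+t); return p[:2]/p[2]
def tri(*obs):
    A=np.zeros((3,3));b=np.zeros(3);L=[ray(*o) for o in obs]
    for c,d in L: P=np.eye(3)-np.outer(d,d);A+=P;b+=P@c
    X=np.linalg.solve(A,b); return X,[np.linalg.norm((np.eye(3)-np.outer(d,d))@(X-c)) for c,d in L]
def snap(n,f):
    im=bot.grab_frame(n); cv2.imwrite(f,cv2.cvtColor(im,cv2.COLOR_RGB2BGR)); return im
E
python3 - <<'E'
from h import *
for n in("scene","top"):
    im=snap(n,f"pics/{n}0.png"); cv2.imwrite(f"pics/{n}0b.png",cv2.resize(cv2.imread(f"pics/{n}0.png"),(800,600),interpolation=cv2.INTER_CUBIC))
    K,R,t=cam(n);print(n,K.round(1).tolist(),R.round(3).tolist(),(-R.T@t).round(3))
s=bot.get_state();print(s)
E
```

```text
scene [[366.5, 0.0, 260.3], [0.0, 366.5, 191.1], [0.0, 0.0, 1.0]] [[-0.484, 0.875, -0.023], [0.496, 0.252, -0.831], [-0.721, -0.413, -0.556]] [1.268 0.289 0.676]
top [[498.6, 0.0, 253.9], [0.0, 498.6, 182.7], [0.0, 0.0, 1.0]] [[-0.039, -0.999, -0.002], [-0.979, 0.038, -0.202], [0.202, -0.006, -0.979]] [ 0.295 -0.09   1.391]
{'t': 0.1, 'joints': array([-1.40122102e+00,  3.26873260e-01, -1.93476169e-01,  1.05199857e+00,
        6.31459475e-06,  1.43660387e+00]), 'qvel': array([-0.00095137, -0.0022415 ,  0.00249879,  0.00043492, -0.00049646,
        0.00032789]), 'joint_efforts': array([-4.66839319e-04, -4.44238758e+01,  2.63038373e+01,  7.89197918e-03,
       -1.40846028e-04, -7.88877742e-06]), 'position': array([ 0.16444712, -0.52432195,  0.24458114]), 'tool_rot': array([-3.14005577e+00, -2.13856242e-04,  3.03767603e-01]), 'force': array([ 1.15674   , -0.55934141,  0.28390443]), 'wrist_torque': array([-0.04802028,  0.03973671,  0.02633756]), 'grip_force': 0.0, 'width': 0.08549788572642703}
```

View pics/scene0b.png

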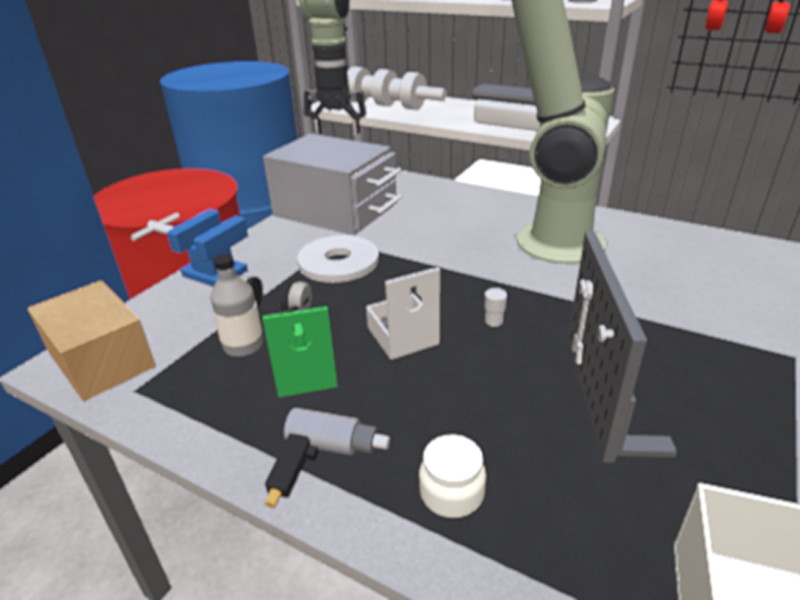

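View pics/top0b.png

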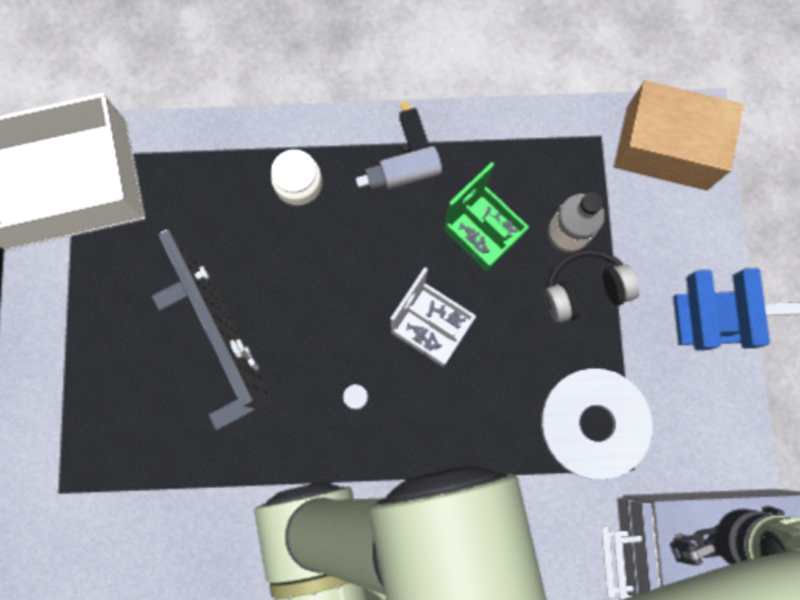

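The scene view shows the metal caddy around (405,320), with its keyhole plate facing the camera and the bare screw at (606,333). In the top view the caddy is at (433,315), the bare screw at (202,272) and the wrench at (243,352). I'll crop closer.

Run:
```python
from h import *
s=cv2.imread("pics/scene0.png");t=cv2.imread("pics/top0.png")
def crop(im,x,y):return cv2.resize(im[y:y+60,x:x+80],(400,300),interpolation=cv2.INTER_CUBIC)
cv2.imwrite("pics/c1.png",np.vstack([np.hstack([crop(s,220,165),crop(s,350,180)]),np.hstack([crop(t,238,170),crop(t,95,160)])]))
# board top edge check plus white-ish masks
```

```text
(no output)
```

View pics/c1.png

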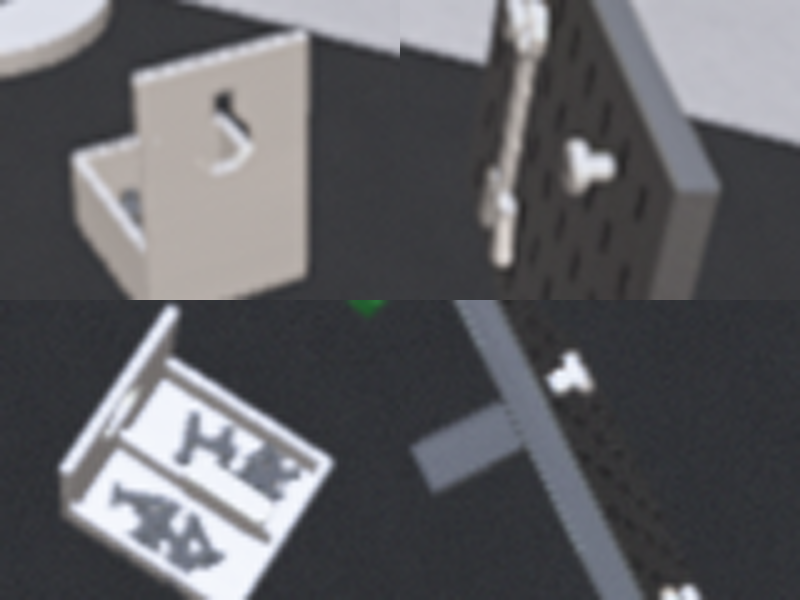

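Run:
```python
from h import *
def C(x,y,x0,y0,ox,oy): return x0+(x-ox)/5-.4, y0+(y-oy)/5-.4
cs=lambda x,y:C(x,y,220,165,0,0)
bs=lambda x,y:C(x,y,350,180,400,0)
ct=lambda x,y:C(x,y,238,170,0,300)
bt=lambda x,y:C(x,y,95,160,400,300)
r=lambda a:np.round(a,4)
A=onplane("scene",*cs(133,74),.165);B=onplane("scene",*cs(308,33),.165)
print("plate scene",r(A),r(B),np.linalg.norm(A-B),np.degrees(np.arctan2(*(B-A)[1::-1])))
P=onplane("top",*ct(63,468),.165);Q=onplane("top",*ct(174,308),.165)
print("plate top",r(P),r(Q),np.linalg.norm(P-Q),np.degrees(np.arctan2(*(Q-P)[1::-1])))
# front tray corners z=.05
M=onplane("top",*ct(333,463),.05);N=onplane("top",*ct(245,600),.05);print("tray front",r(M),r(N))
X,e=tri(("scene",*bs(577,165)),("top",*bt(578,374)));print("head",r(X),e)
X,e=tri(("scene",*bs(611,169)),("top",*bt(554,380)));print("neck base",r(X),e)
F=onplane("top",*bt(498,302),.23);G=onplane("top",*bt(643,598),.23);print("board front top",r(F),r(G),np.degrees(np.arctan2(*(G-F)[1::-1])))
k=1/1.5625
F=onplane("top",165*k,232*k,.23);G=onplane("top",250*k,402*k,.23);print("board ends",r(F),r(G),np.linalg.norm(F-G))
# hole
for z in(.11,): print("hole",r(onplane("scene",*cs(228,148),z)))
```

```text
plate scene [ 0.5732 -0.1509  0.165 ] [ 0.4938 -0.0873  0.165 ] 0.10178152451908627 141.28088471750894
plate top [ 0.4966 -0.0863  0.165 ] [ 0.5761 -0.1454  0.165 ] 0.0990070743052895 -36.590085610346385
tray front [ 0.5125 -0.233   0.05  ] [ 0.4397 -0.1813  0.05  ]
head [0.5778 0.2083 0.1828] [np.float64(0.000471687621064956), np.float64(0.00047168762106494436)]
neck base [0.575  0.2212 0.1831] [np.float64(0.000568656940459681), np.float64(0.0005686569404596986)]
board front top [0.6037 0.236  0.23  ] [0.4578 0.1654 0.23  ] -154.20648226531037
board ends [0.6332 0.2572 0.23  ] [0.3678 0.1261 0.23  ] 0.2960516509031686
hole [ 0.5409 -0.1124  0.11  ]
```

The plate centre is at about (0.535,-0.1175), with caddy yaw about 53° and the grip at (0.491,-0.176). The bare screw's neck is at about (0.5755,0.216,0.183), and the board's +x is at about 116°. Plate length (99–102 mm), board length (296 mm) and the head's distance from the board (13.4 mm) all match the given sizes. Moving above the handle.

```bash
R='{"translation":[0.416,-0.234,0.06],"turn":[0,0,-35.6],"grip":1}'; python3 -m handwheel '[{"translation":[0.416,-0.234,0.0],"turn":[0,0,-35.6],"grip":1},{"translation":[0.416,-0.234,0.0],"turn":[0,0,-35.6],"grip":1},{"translation":[0.416,-0.234,0.0],"turn":[0,0,-35.6],"grip":1},{"translation":[0.416,-0.234,0.0],"turn":[0,0,-35.6],"grip":1},{"translation":[0.416,-0.234,0.0],"turn":[0,0,-35.6],"grip":1},{"translation":[0.416,-0.234,0.0],"turn":[0,0,-35.6],"grip":1},{"translation":[0.416,-0.234,0.0],"turn":[0,0,-35.6],"grip":1},{"translation":[0.416,-0.234,0.0],"turn":[0,0,-35.6],"grip":1},{"translation":[0.416,-0.234,0.045],"turn":[0,0,-35.6],"grip":1},{"translation":[0.416,-0.234,0.045],"turn":[0,0,-35.6],"grip":1},{"translation":[0.416,-0.234,0.045],"turn":[0,0,-35.6],"grip":1}]'
python3 - <<'E'
from h import *
s=snap("scene","pics/scene1.png");t=snap("top","pics/top1.png")
s=cv2.imread("pics/scene1.png");t=cv2.imread("pics/top1.png")
print(np.degrees(bot.get_state()["tool_rot"]))
def crop(im,x,y):return cv2.resize(im[y:y+150,x:x+100],(400,600),interpolation=cv2.INTER_CUBIC)
cv2.imwrite("pics/c2.png",np.hstack([crop(s,210,90),crop(t,225,130)]))
E
```

```text
t: 1.48
position: [0.4914, -0.1775, 0.201]
tool_rot: [-3.141, 0.0, 0.924]
force: [0.0, 0.3, 0.0]
width: 0.0855
grip_force: 0.0
[ 1.79876859e+02 -2.16390760e-02  5.29432403e+01]
```

View pics/c2.png

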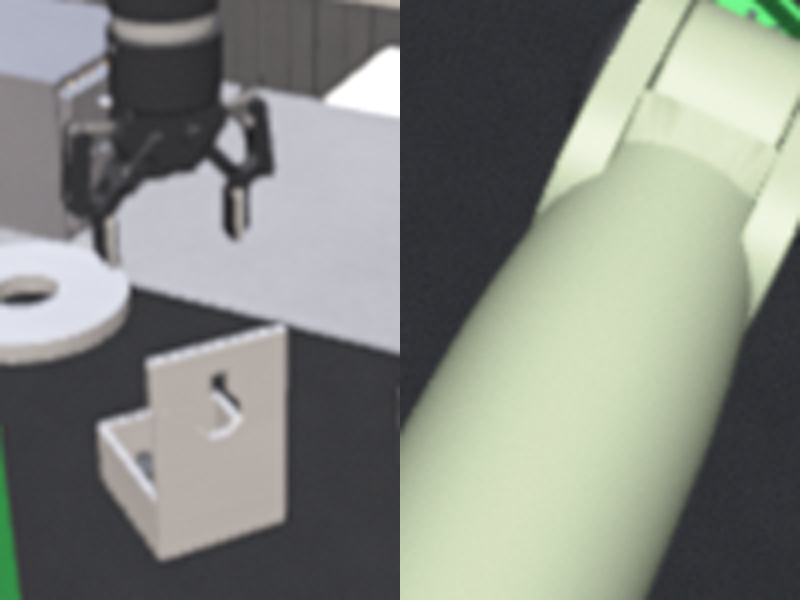

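The gripper is above the caddy, fingers clear of the plate (scene crop tips at about (115,258) and (240,238), plate top at y≈340). Going down and closing.

```bash
python3 -m handwheel '[{"translation":[0,0,0.05],"turn":[0,0,0],"grip":1},{"translation":[0,0,0.1],"turn":[0,0,0],"grip":1},{"translation":[0,0,0.12],"turn":[0,0,0],"grip":1},{"translation":[0,0,0.131],"turn":[0,0,0],"grip":1},{"translation":[0,0,0.131],"turn":[0,0,0],"grip":1}]' && python3 -m handwheel '[{"translation":[0,0,0],"turn":[0,0,0],"grip":0.6},{"translation":[0,0,0],"turn":[0,0,0],"grip":0.4},{"translation":[0,0,0],"turn":[0,0,0],"grip":0.3},{"translation":[0,0,0],"turn":[0,0,0],"grip":0.2},{"translation":[0,0,0],"turn":[0,0,0],"grip":0.1},{"translation":[0,0,0],"turn":[0,0,0],"grip":0},{"translation":[0,0,0],"turn":[0,0,0],"grip":0},{"translation":[0,0,0],"turn":[0,0,0],"grip":0},{"translation":[0,0,0],"turn":[0,0,0],"grip":0}]'
```

```text
t: 2.2
position: [0.4918, -0.1776, 0.0698]
tool_rot: [3.141, -0.0, 0.925]
force: [-0.1, -1.0, -0.5]
width: 0.0856
grip_force: 0.0
t: 3.32
position: [0.4922, -0.1777, 0.0699]
tool_rot: [3.14, 0.0, 0.925]
force: [0.3, -1.9, 5.5]
width: 0.0133
grip_force: 59.4
```

Gripped at 13 mm with the full 59 N. Lifting slowly.

```bash
python3 -m handwheel '[{"translation":[0,0,-0.005],"turn":[0,0,0],"grip":0},{"translation":[0,0,-0.015],"turn":[0,0,0],"grip":0},{"translation":[0,0,-0.03],"turn":[0,0,0],"grip":0},{"translation":[0,0,-0.05],"turn":[0,0,0],"grip":0},{"translation":[0,0,-0.07],"turn":[0,0,0],"grip":0},{"translation":[0,0,-0.09],"turn":[0,0,0],"grip":0},{"translation":[0,0,-0.105],"turn":[0,0,0],"grip":0},{"translation":[0,0,-0.115],"turn":[0,0,0],"grip":0},{"translation":[0,0,-0.12],"turn":[0,0,0],"grip":0},{"translation":[0,0,-0.12],"turn":[0,0,0],"grip":0}]' && python3 -m handwheel '[{"translation":[0.003,-0.001,0],"turn":[0,0,-0.6],"grip":0},{"translation":[0.012,-0.002,0],"turn":[0,0,-2.5],"grip":0},{"translation":[0.026,-0.005,0],"turn":[0,0,-5.3],"grip":0},{"translation":[0.045,-0.009,0],"turn":[0,0,-9.2],"grip":0},{"translation":[0.066,-0.013,0],"turn":[0,0,-13.4],"grip":0},{"translation":[0.088,-0.018,0],"turn":[0,0,-17.9],"grip":0},{"translation":[0.11,-0.022,0],"turn":[0,0,-22.4],"grip":0},{"translation":[0.132,-0.027,0],"turn":[0,0,-26.9],"grip":0},{"translation":[0.154,-0.031,0],"turn":[0,0,-31.3],"grip":0},{"translation":[0.176,-0.036,0],"turn":[0,0,-35.8],"grip":0},{"translation":[0.198,-0.04,0],"turn":[0,0,-40.3],"grip":0},{"translation":[0.22,-0.045,0],"turn":[0,0,-44.8],"grip":0},{"translation":[0.242,-0.049,0],"turn":[0,0,-49.2],"grip":0},{"translation":[0.263,-0.054,0],"turn":[0,0,-53.5],"grip":0},{"translation":[0.281,-0.057,0],"turn":[0,0,-57.2],"grip":0},{"translation":[0.296,-0.06,0],"turn":[0,0,-60.2],"grip":0},{"translation":[0.305,-0.062,0],"turn":[0,0,-62],"grip":0},{"translation":[0.31,-0.063,0],"turn":[0,0,-63.1],"grip":0},{"translation":[0.31,-0.063,0],"turn":[0,0,-63.1],"grip":0},{"translation":[0.31,-0.063,0],"turn":[0,0,-63.1],"grip":0}]'
python3 - <<'E'
from h import *
for n in("scene","top"): snap(n,f"pics/{n}2.png")
s=cv2.imread("pics/scene2.png");t=cv2.imread("pics/top2.png")
def crop(im,x,y):return cv2.resize(im[y:y+150,x:x+100],(400,600),interpolation=cv2.INTER_CUBIC)
cv2.imwrite("pics/c3.png",np.hstack([crop(s,330,110),crop(t,90,120)]))
E
```

```text
t: 4.58
position: [0.4915, -0.1771, 0.1892]
tool_rot: [-3.141, 0.0, 0.925]
force: [0.1, -0.2, -3.9]
width: 0.0131
grip_force: 58.6
t: 7.08
position: [0.6275, 0.1079, 0.1893]
tool_rot: [-3.141, 0.0, 2.026]
force: [-0.1, -0.1, -4.6]
width: 0.0133
grip_force: 58.5
```

View pics/c3.png

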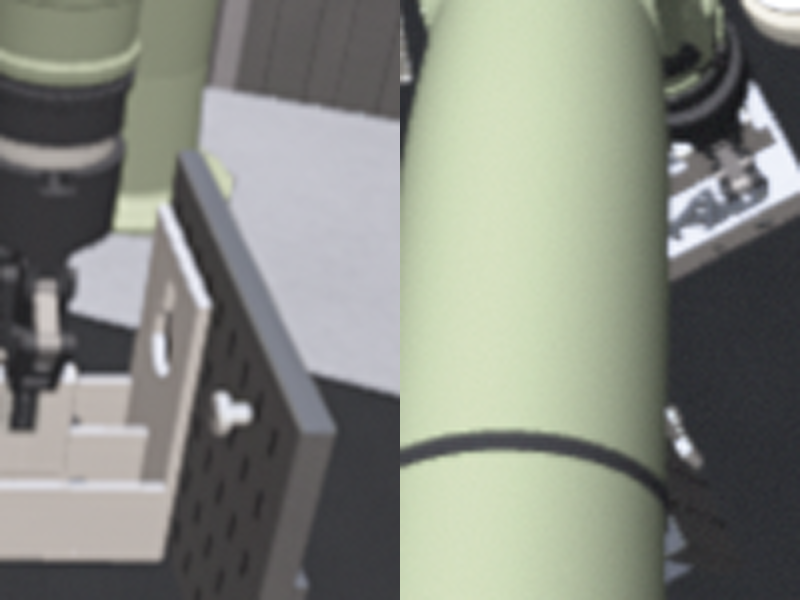

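The scene crop shows the plate's top edge from (162,205) to (210,308), its hole at about (163,340) and the screw head at about (218,412). The caddy is upright and parallel to the board. Now checking these against predictions.

Run:
```python
from h import *
s=bot.get_state();p=s["position"];y=s["tool_rot"][2];n=np.array([np.cos(y),np.sin(y),0]);l=np.array([-n[1],n[0],0]);Z=np.array([0,0,1.])
g=p+[0,0,.002]
c=lambda X:((proj("scene",X)-[330,110]+.375)*4).round(0)
for a,b,h in((73,50,93),(73,-50,93),(68,-50,93),(70.5,0,38),(70.5,0,68),(68,-50,-72+50),(73,-50,-72)):print(a,b,h,c(g+n*a/1e3+l*b/1e3+Z*h/1e3))
N=np.array([.5755,.216,.183]);nb=np.array([-.44,.898,0]);lb=np.array([-.898,-.44,0])
print("head mid",c(N-nb*.0085),"front",c(N-nb*.0115),"base",c(N+nb*.0055), "tcp",p,y)
for e in (.14,.15,.16): print(e,c(np.array([.5755,.216,.23])+nb*.0055-lb*e+[0,0,.047-.047]))
# near corner on plane z of plate top
print("near corner rear",onplane("scene",330+210/4-.375,110+308/4-.375,g[2]+.093),g+n*.073-l*.05)
print("far corner",onplane("scene",330+162/4-.375,110+205/4-.375,g[2]+.093),g+n*.073+l*.05)
```

```text
73 50 93 [159. 206.]
73 -50 93 [199. 307.]
68 -50 93 [189. 307.]
70.5 0 38 [158. 342.]
70.5 0 68 [166. 294.]
68 -50 -22 [155. 489.]
73 -50 -72 [152. 560.]
head mid [222. 413.] front [216. 413.] base [248. 413.] tcp [0.62759628 0.10787772 0.18935565] 2.0256585804304663
0.14 [343. 518.]
0.15 [350. 533.]
0.16 [357. 548.]
near corner rear [0.63940601 0.20022375 0.28435565] [0.64044064 0.19542212 0.19135565]
far corner [0.54914268 0.15284012 0.28435565] [0.55060849 0.15148826 0.19135565]
```

Lateral agreement is within 1–2 mm, and the plate is about 3 mm further forward than predicted. Lowering to hole height (46 mm) and advancing 27 mm to just short of the head, then looking.

```bash
python3 -m handwheel '[{"translation":[0,0,0.004],"turn":[0,0,0],"grip":0},{"translation":[0,0,0.014],"turn":[0,0,0],"grip":0},{"translation":[0,0,0.028],"turn":[0,0,0],"grip":0},{"translation":[0,0,0.04],"turn":[0,0,0],"grip":0},{"translation":[0.004,0,0.046],"turn":[0,0,0],"grip":0},{"translation":[0.012,0,0.046],"turn":[0,0,0],"grip":0},{"translation":[0.02,0,0.046],"turn":[0,0,0],"grip":0},{"translation":[0.027,0,0.046],"turn":[0,0,0],"grip":0},{"translation":[0.027,0,0.046],"turn":[0,0,0],"grip":0},{"translation":[0.027,0,0.046],"turn":[0,0,0],"grip":0}]'
python3 - <<'E'
from h import *
for n in("scene","top"): snap(n,f"pics/{n}3.png")
s=cv2.imread("pics/scene3.png");t=cv2.imread("pics/top3.png")
def crop(im,x,y):return cv2.resize(im[y:y+75,x:x+50],(400,600),interpolation=cv2.INTER_CUBIC)
cv2.imwrite("pics/c4.png",np.hstack([crop(s,355,160),crop(t,105,145)]))
p=bot.get_state()["position"];y=bot.get_state()["tool_rot"][2];n=np.array([np.cos(y),np.sin(y),0])
g=p+[0,0,.002]
print("hole pred",((proj("scene",g+n*.0735+[0,0,.038])-[355,160])*8+3.5).round(),((proj("scene",np.array([.5755,.216,.183])-n*.0085)-[355,160])*8+3.5).round())
E
```

```text
t: 8.43
position: [0.616, 0.1327, 0.1436]
tool_rot: [3.141, 0.0, 2.027]
force: [-0.4, 0.4, -4.4]
width: 0.0137
grip_force: 58.5
hole pred [204. 424.] [244. 427.]
```

View pics/c4.png

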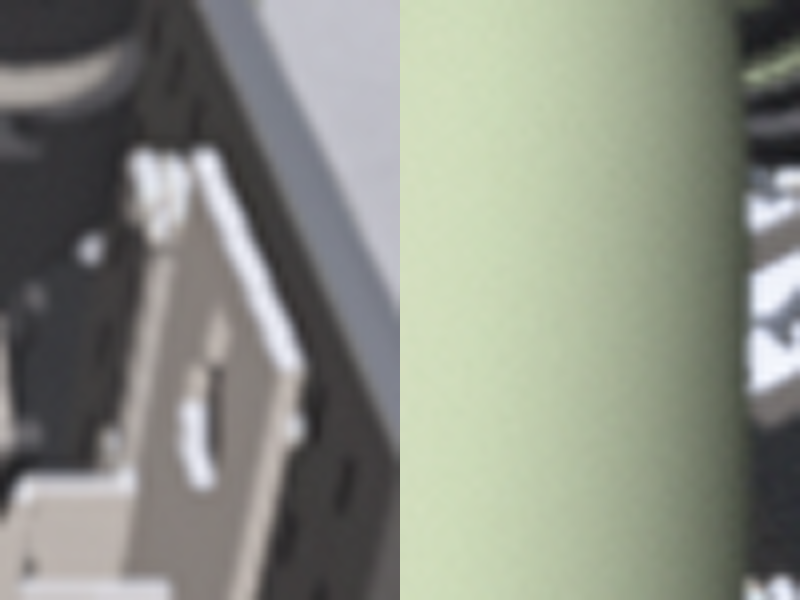

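The hole opening (crop ≈(203,428)) agrees with the prediction, and the screw (base showing at (295,430)) is at the same height. Advancing slowly and watching the force.

```bash
python3 -m handwheel '[{"translation":[0.003,0,0],"turn":[0,0,0],"grip":0},{"translation":[0.006,0,0],"turn":[0,0,0],"grip":0},{"translation":[0.008,0,0],"turn":[0,0,0],"grip":0},{"translation":[0.01,0,0],"turn":[0,0,0],"grip":0},{"translation":[0.01,0,0],"turn":[0,0,0],"grip":0}]'; python3 -m handwheel '[{"translation":[0.003,0,0],"turn":[0,0,0],"grip":0},{"translation":[0.006,0,0],"turn":[0,0,0],"grip":0},{"translation":[0.006,0,0],"turn":[0,0,0],"grip":0}]'
```

```text
t: 9.15
position: [0.6113, 0.1418, 0.1433]
tool_rot: [-3.142, 0.0, 2.027]
force: [0.8, 0.4, -4.3]
width: 0.0135
grip_force: 58.5
t: 9.52
position: [0.6086, 0.1473, 0.1433]
tool_rot: [-3.142, -0.0, 2.027]
force: [0.7, 0.4, -3.2]
width: 0.0134
grip_force: 58.5
```

```bash
python3 -m handwheel '[{"translation":[0.002,0,0],"turn":[0,0,0],"grip":0},{"translation":[0.004,0,0],"turn":[0,0,0],"grip":0},{"translation":[0.004,0,0],"turn":[0,0,0],"grip":0}]'; python3 -m handwheel '[{"translation":[0.001,0,0],"turn":[0,0,0],"grip":0},{"translation":[0.002,0,0],"turn":[0,0,0],"grip":0},{"translation":[0.002,0,0],"turn":[0,0,0],"grip":0}]'
```

```text
t: 9.9
position: [0.6072, 0.1501, 0.1433]
tool_rot: [-3.141, 0.001, 2.026]
force: [1.1, -2.6, -4.7]
width: 0.0133
grip_force: 58.6
t: 10.28
position: [0.6068, 0.1502, 0.1432]
tool_rot: [-3.141, 0.004, 2.024]
force: [2.6, -8.4, -4.8]
width: 0.0132
grip_force: 58.5
```

Board contact, 9 N, at the expected depth. Backing off 2.5 mm and pulling down.

```bash
python3 -m handwheel '[{"translation":[-0.0025,0,0],"turn":[0,0,0],"grip":0},{"translation":[-0.0025,0,0.003],"turn":[0,0,0],"grip":0},{"translation":[-0.0025,0,0.007],"turn":[0,0,0],"grip":0},{"translation":[-0.0025,0,0.012],"turn":[0,0,0],"grip":0},{"translation":[-0.0025,0,0.012],"turn":[0,0,0],"grip":0}]'; python3 -m handwheel '[{"translation":[0,0,0.004],"turn":[0,0,0],"grip":0},{"translation":[0,0,0.008],"turn":[0,0,0],"grip":0},{"translation":[0,0,0.012],"turn":[0,0,0],"grip":0},{"translation":[0,0,0.012],"turn":[0,0,0],"grip":0}]'
```

```text
t: 10.9
position: [0.607, 0.1501, 0.1306]
tool_rot: [-3.141, 0.0, 2.026]
force: [1.6, -2.1, -5.3]
width: 0.0133
grip_force: 58.5
t: 11.4
position: [0.6069, 0.15, 0.1187]
tool_rot: [-3.141, -0.0, 2.026]
force: [1.3, -2.4, -5.2]
width: 0.0134
grip_force: 58.5
```

```bash
python3 -m handwheel '[{"translation":[0,0,0.002],"turn":[0,0,0],"grip":0},{"translation":[0,0,0.004],"turn":[0,0,0],"grip":0},{"translation":[0,0,0.004],"turn":[0,0,0],"grip":0}]'; python3 -m handwheel '[{"translation":[0,0,0.001],"turn":[0,0,0],"grip":0},{"translation":[0,0,0.002],"turn":[0,0,0],"grip":0},{"translation":[0,0,0.002],"turn":[0,0,0],"grip":0}]'
```

```text
t: 11.78
position: [0.6072, 0.1502, 0.1151]
tool_rot: [-3.141, -0.0, 2.026]
force: [0.4, -0.8, -4.3]
width: 0.0135
grip_force: 58.7
t: 12.15
position: [0.6073, 0.1502, 0.1132]
tool_rot: [3.142, -0.0, 2.026]
force: [1.1, -1.4, -3.9]
width: 0.013
grip_force: 58.9
```

```bash
python3 -m handwheel '[{"translation":[0,0,0.001],"turn":[0,0,0],"grip":0},{"translation":[0,0,0.002],"turn":[0,0,0],"grip":0},{"translation":[0,0,0.002],"turn":[0,0,0],"grip":0}]'; python3 -m handwheel '[{"translation":[0,0,0.001],"turn":[0,0,0],"grip":0},{"translation":[0,0,0.002],"turn":[0,0,0],"grip":0},{"translation":[0,0,0.002],"turn":[0,0,0],"grip":0}]'
python3 - <<'E'
from h import *
snap("scene","pics/scene4.png")
s=cv2.imread("pics/scene4.png")
cv2.imwrite("pics/c5.png",cv2.resize(s[150:262,320:432],(600,600),interpolation=cv2.INTER_CUBIC))
E
```

```text
t: 12.52
position: [0.6073, 0.1502, 0.1114]
tool_rot: [3.141, 0.0, 2.026]
force: [1.2, -1.6, -2.4]
width: 0.0133
grip_force: 59.0
t: 12.9
position: [0.6075, 0.1502, 0.111]
tool_rot: [3.14, 0.001, 2.027]
force: [-1.8, -2.0, 8.5]
width: 0.0132
grip_force: 60.7
```

View pics/c5.png

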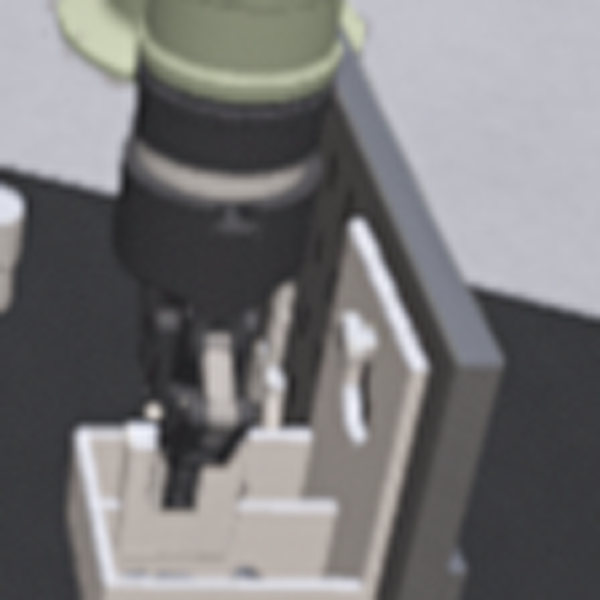

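The screw head is in front of the plate at the top of the slot (358,335), and the load has moved onto the screw (+8.5 N). Easing off, opening gently and rising.

```bash
python3 -m handwheel '[{"translation":[0,0,-0.001],"turn":[0,0,0],"grip":0},{"translation":[0,0,-0.001],"turn":[0,0,0],"grip":0.2},{"translation":[0,0,-0.001],"turn":[0,0,0],"grip":0.3},{"translation":[0,0,-0.001],"turn":[0,0,0],"grip":0.4},{"translation":[0,0,-0.001],"turn":[0,0,0],"grip":0.5},{"translation":[0,0,-0.001],"turn":[0,0,0],"grip":0.6},{"translation":[0,0,-0.001],"turn":[0,0,0],"grip":0.6},{"translation":[0,0,-0.001],"turn":[0,0,0],"grip":0.6}]'; python3 -m handwheel '[{"translation":[0,0,-0.01],"turn":[0,0,0],"grip":0.6},{"translation":[0,0,-0.03],"turn":[0,0,0],"grip":0.6},{"translation":[0,0,-0.06],"turn":[0,0,0],"grip":0.6},{"translation":[0,0,-0.1],"turn":[0,0,0],"grip":0.6},{"translation":[0,0,-0.14],"turn":[0,0,0],"grip":0.6},{"translation":[0,0,-0.18],"turn":[0,0,0],"grip":0.6},{"translation":[-0.05,0,-0.2],"turn":[0,0,0],"grip":0.6},{"translation":[-0.1,0,-0.2],"turn":[0,0,0],"grip":0.6},{"translation":[-0.15,0,-0.2],"turn":[0,0,0],"grip":0.6},{"translation":[-0.15,0,-0.2],"turn":[0,0,0],"grip":0.6},{"translation":[-0.15,0,-0.2],"turn":[0,0,0],"grip":0.6}]'
python3 - <<'E'
from h import *
snap("scene","pics/scene5.png")
s=cv2.imread("pics/scene5.png")
cv2.imwrite("pics/c6.png",cv2.resize(s[100:384,140:512],(786,600),interpolation=cv2.INTER_CUBIC))
E
```

```text
t: 13.95
position: [0.6073, 0.1502, 0.1103]
tool_rot: [3.142, 0.0, 2.026]
force: [-0.1, -0.4, 0.0]
width: 0.0509
grip_force: 0.0
t: 15.32
position: [0.673, 0.0156, 0.3106]
tool_rot: [3.141, -0.001, 2.026]
force: [-1.2, 0.5, -0.1]
width: 0.0509
grip_force: 0.0
```

View pics/c6.png

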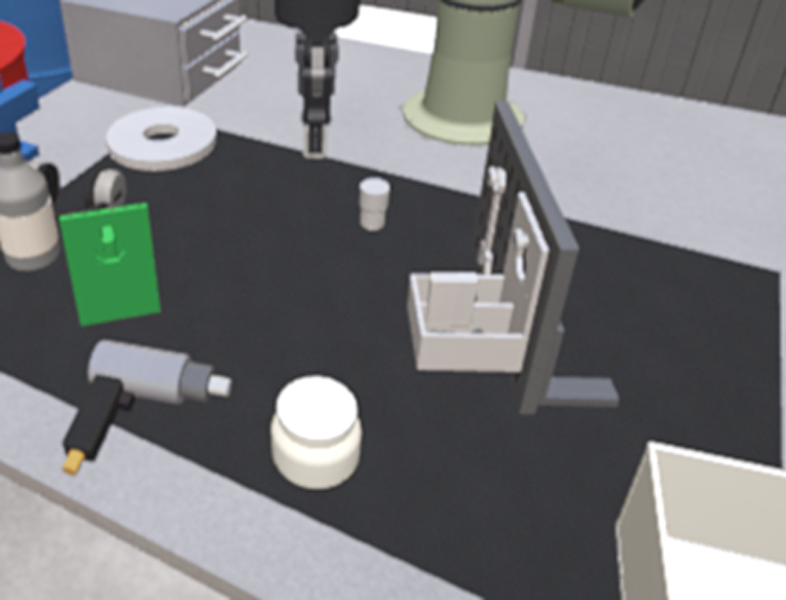

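The caddy hangs upright on the screw (head at (521,240)), the other things are where they were, and the robot is clear of everything. Handing in.

```bash
python3 -c "
from workcell import bot
print(bot.sign_off())"
```

```text
the job is handed in; nothing more can be done
None
```

The caddy is hanging upright on the bare screw, seated at the top of the slot and released; the other things look untouched in the last picture, and I handed the job in at about 15 s on the robot's clock.

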